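# Load and stir the cooker pan

## Robot

A 6-joint arm with a two-finger parallel gripper is mounted at the origin on the work surface. World frame = base frame: x ahead of the robot, y to its left, z up, the work surface at z = 0. Lengths are in m, angles in rad, forces in N, time in s.
With the tool pointing down it reaches from about 0.425 to 1.125 m from the base axis. Payload 14.9 kg.
Tool frame: the origin (TCP) lies on the mounting face of the last link; the fingertips stand 191 mm ahead of it and the grasp point (between the pads) lies 172 mm ahead of it; z points along the fingers, y is the line along which they close (so a half turn about z gives the same grasp; the last joint's range is limited). The gripper opens to 91 mm and grips with 3 to 60 N. Pads are 32 mm wide; open, the fingers measure 118 mm over their backs; the gripper's body (76 mm by 178 mm) begins 60 mm behind the grasp point.
Start: joints at [-1.246, 0.379, 1.734, -0, 1.028, -0.033], TCP at [0.245, -0.656, 0.405] pointing down, gripper open.
Joint ranges: [-2.77, 2.77], [-0.74, 2.19], [0, 2.66], [-1.06, 4.2], [0.31, 2.87], [-3.08, 3.08]. Speed limits (rad/s): [1.89, 1.89, 2.39, 3.14, 3.14, 3.14].

## Interface

Orientations are given as a unit quaternion [x, y, z, w].
In Python, from rig import ctrl gives the robot as it stands. The module is installed in compiled form; this text tells all that it offers. Calls block until the motion is done:
- ctrl.move_pose(position, orientation): joint-space move of the TCP to a pose.
- ctrl.movel(position, frame=None, speed=0.15, until_force=None): straight line of the TCP; frame=None keeps the orientation; speed is the mean speed in m/s. With until_force (N) it stops when the force on the tool has changed by that much, and returns True; else False.
- ctrl.movej(angles): joint-space move.
- ctrl.ungrasp() and ctrl.close_gripper(strength=None): open the fingers fully, or close them until they stop; strength is the grip in N (None keeps the last).
- ctrl.wait(seconds).
- ctrl.solve_ik(position, orientation): joint angles nearest the present ones, or None.
- ctrl.snapshot(name): name is "scene" or "top" or "wrist"; returns (picture, depth): 384x512x3 uint8, red, green, blue; 384x512 float32, m along the optical axis (not along the pixel's ray), 0 where there is no reading.
- ctrl.calibration(name): a dict with "fx", "fy", "cx", "cy" (pixels), "xyz" and "orientation" of the camera in the world. Camera axes: x right, y down, z forward; pixel columns grow to the right and rows downward; lengths in m; the calibration is good to about 2 mm. A picture is of the moment at which its call begins: read the wrist's pose just before it. calibration takes no time and is no camera call; for the wrist camera it gives the pose at the moment of the call.
A pose or a line that the arm cannot do raises ctrl.Unreachable and nothing moves.
- ctrl.sign_off(): hands the job in; it is judged then, once.
Readings, each from a call of its own:
- ctrl.get_clock(): time.
- ctrl.get_joint_pos(): joint angles.
- ctrl.get_dq(): joint speeds.
- ctrl.get_effort(): joint torques, N m.
- ctrl.get_tool_pos(): TCP position.
- ctrl.get_orientation(): TCP orientation.
- ctrl.get_contact_force(): force on the tool from outside, world axes, zero at the start.
- ctrl.get_wrist_torque(): the same for the moment, N m.
- ctrl.get_grip_width(): finger opening in m.
- ctrl.get_grasp_force(): force on a finger pad.
Only numpy, scipy, OpenCV 4.12 (cv2) and the standard library are available. Lean on these libraries where they do the work, as an engineer would, in place of code of your own. Each camera call takes 0.05 s, during which the arm holds its last target. There are 200 camera calls.

## Task

Get the stirring cooker ready: first push the hollow grey sleeve down over the drive spigot in the middle of the pan until it sits fully home on the boss, then put every potato piece from the board into the pan with the small onions. Then take the wooden stick from its holder and, with its foot low in the pan among the pieces, stir them round in wide circles midway between sleeve and wall, counter-clockwise seen from above, for at least two full turns; finally stand the stick in its holder again, right down, with the sleeve still home, everything in the pan and nothing else on the counter disturbed.

Things in the scene. Friction and masses are not known exactly. Their poses are not given: they have to be found in the camera images.
- pan: round dark non-stick pan fixed in a low black cooker base (280 mm across, 20 mm high). Origin under the centre of the base on the counter, z up. Inner floor 25 mm above the origin, inner radius 125 mm, wall 4 mm, rim 95 mm high. In the middle stand a boss and spigot; the free ring between boss and wall is 98 mm wide
- pan_seat (a point): centre of the flat top of the boss (52 mm across, top 55 mm above the pan's origin), where the upright steel spigot starts: 29 mm across, 50 mm high, its top 10 mm tapered to 20 mm across. The sleeve's underside rests here when home
- sleeve: loose grey plastic sleeve standing on the counter, 46 mm across, 80 mm tall, closed top, open bottom with a bore 34 mm across and 70 mm deep. Origin at the centre of its open underside, z up along it. 70 g
- holder: white ceramic stick holder, fixed, 72 mm across, 92 mm high, round hole 42 mm across with its floor 12 mm above the counter. Origin under its centre
- holder_mouth (a point): centre of the holder's hole at its top, 92 mm above the counter
- stick: wooden stirring stick, 180 mm long, standing in the holder. Lower 100 mm is a smooth round rod 22 mm across (bottom edge bevelled), then a neck, then from 110 to 180 mm a square handle 24 mm by 24 mm. Origin at the centre of the foot's underside, z towards the handle, x and y square to the handle's flats. 100 g
- stick_tip (a point): centre of the underside of the stick's foot (same as the stick's origin)
- board: fixed wooden chopping board 260 x 260 x 8 mm, origin under its centre
- potato1: potato piece, a pale yellow rounded block 54 mm (its x) x 30 mm (its y) x 30 mm high, lying on the board; origin at the centre of its underside. 60 g. Three to five of the five are present
- potato2: potato piece, a pale yellow rounded block 54 mm (its x) x 30 mm (its y) x 30 mm high, lying on the board; origin at the centre of its underside. 60 g. Three to five of the five are present
- potato3: potato piece, a pale yellow rounded block 54 mm (its x) x 30 mm (its y) x 30 mm high, lying on the board; origin at the centre of its underside. 60 g. Three to five of the five are present
- potato4: potato piece, a pale yellow rounded block 54 mm (its x) x 30 mm (its y) x 30 mm high, lying on the board; origin at the centre of its underside. 60 g. Three to five of the five are present
- potato5: potato piece, a pale yellow rounded block 54 mm (its x) x 30 mm (its y) x 30 mm high, lying on the board; origin at the centre of its underside. 60 g. Three to five of the five are present
- onion1: small round onion 32 mm across, loose in the pan from the start; origin at its centre. 20 g
- onion2: small round onion 32 mm across, loose in the pan from the start; origin at its centre. 20 g
- onion3: small round onion 32 mm across, loose in the pan from the start; origin at its centre. 20 g
- onion4: small round onion 32 mm across, loose in the pan from the start; origin at its centre. 20 g
- mug: blue mug 80 mm across, 90 mm high with a handle, not to be disturbed; origin under its centre
- jar: closed glass jar 64 mm across, 100 mm high, not to be disturbed; origin under its centre
- dish: small white bowl 100 mm across, 35 mm high, not to be disturbed; origin under its centre

How it is judged:
By the outcome, as a careful person would: the job done as asked, in the order asked, and still so for the second after the job is handed in, with the robot touching nothing.
Of potato1, potato2, potato3, potato4, potato5 only 3 to 5 are there at a start; the rules pass over those that are not, and their reading is None.
At some moment in a run one of potato1, potato2, potato3, potato4, potato5 may be knocked a few centimetres aside while the robot is not near it.
It also fails if it takes over 210 s, if anything falls off the work surface, if the arm or the gripper's body presses on something with over 40 N, if the wrist force passes 120 N, or if a joint passes its speed limit or range.

## Working session

There is one attempt and no reset: what is moved stays moved. The work goes in short steps, each a Python script; the robot and the scene stay as the last script left them, time stands still between calls to the robot, and variables do not carry over. Pictures are saved under pics/ and viewed, at most 14 in all, crops included, and the job is handed in when it is done.

```bash
mkdir -p pics; cat > h.py <<'E'
import numpy as np, cv2
from rig import ctrl
from scipy.spatial.transform import Rotation as R
def shot(n,name=None):
    c=ctrl.calibration(n); p,d=ctrl.snapshot(n)
    if name: cv2.imwrite('pics/'+name,p[:,:,::-1])
    return c,p,d
def ray(c,u,v):
    d=np.stack([(np.asarray(u,float)-c['cx'])/c['fx'],(np.asarray(v,float)-c['cy'])/c['fy'],np.ones(np.shape(u))],-1)
    return np.array(c['xyz']),R.from_quat(c['orientation']).apply(d.reshape(-1,3)).reshape(d.shape)
def plane(c,u,v,z):
    o,d=ray(c,u,v); return o+d*((z-o[2])/d[...,2])[...,None]
def cloud(c,d):
    v,u=np.mgrid[:d.shape[0],:d.shape[1]]
    o,r=ray(c,u,v); return o+r*d[...,None]
E
python3 - <<'E'
from h import *
for n in('scene','top','wrist'):
    c,p,d=shot(n,n+'0.png'); print(n,{k:np.round(v,3).tolist() for k,v in c.items()},(d>0).mean())
print(ctrl.get_clock(),ctrl.get_orientation(),ctrl.get_tool_pos())
E
```

```text
scene {'fx': 483.627, 'fy': 483.627, 'cx': 265.904, 'cy': 198.436, 'xyz': [1.262, -0.176, 0.985], 'orientation': [0.747, 0.584, -0.192, -0.253]} 0.9958140055338541
top {'fx': 367.758, 'fy': 367.758, 'cx': 256.495, 'cy': 200.901, 'xyz': [0.414, 0.004, 0.961], 'orientation': [-0.695, 0.713, -0.07, 0.059]} 0.99591064453125
wrist {'fx': 294.209, 'fy': 294.209, 'cx': 259.841, 'cy': 190.245, 'xyz': [0.321, -0.628, 0.384], 'orientation': [0.813, -0.564, -0.083, 0.119]} 0.9958140055338541
0.15 [ 9.84041597e-01  1.77938125e-01 -5.50222064e-05 -3.96026179e-04] [ 0.24510096 -0.65554619  0.40425985]
```

View pics/top0.png

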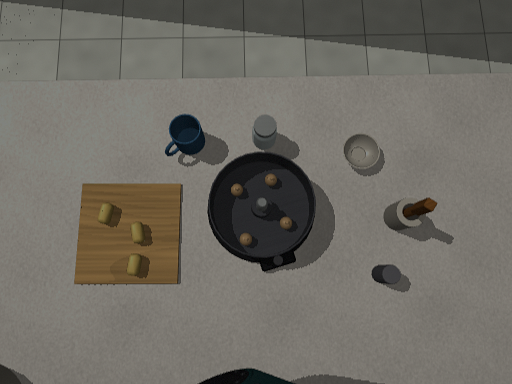

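View pics/scene0.png

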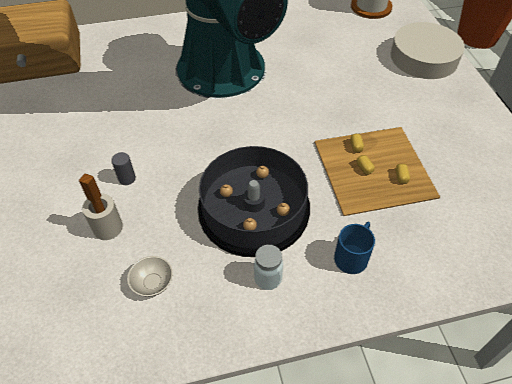

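The top view (up = +x, left = +y) shows three potatoes on the board at about (106,213), (138,233) and (134,264). The pan is at (262,205) with its spigot and four onions, the sleeve at (386,274), and the holder at (403,215) with the stick leaning in it. The mug, jar and dish are on the +x side. The scene view agrees.

```bash
cat > loc.py <<'E'
from h import *
def clusters(n,boxes):
    c,p,d=shot(n); P=cloud(c,d); ok=d>0
    hsv=cv2.cvtColor(p,cv2.COLOR_RGB2HSV); out={}
    for k,(u0,u1,v0,v1) in boxes.items():
        out[k]=(P[v0:v1,u0:u1],hsv[v0:v1,u0:u1])
    return out
def circ(pts):
    x,y=pts[:,0],pts[:,1]; s=np.linalg.lstsq(np.c_[2*x,2*y,np.ones(len(x))],x*x+y*y,rcond=None)[0]
    return s[:2],np.sqrt(s[2]+s[0]**2+s[1]**2)
E
python3 - <<'E'
from loc import *
B={'top':dict(spig=(250,276,192,218),sleeve=(365,405,258,292),hold=(380,440,190,236),pan=(200,322,145,272),board=(70,190,175,295),mug=(160,210,110,160),jar=(248,282,110,152),dish=(340,384,130,174)),
'scene':dict(spig=(240,268,175,212),sleeve=(108,140,148,190),hold=(75,125,170,242),pan=(190,315,140,255),board=(310,445,120,215),mug=(330,380,218,275),jar=(248,290,243,292),dish=(124,176,255,300))}
for n in B:
    o=clusters(n,B[n]); print('==',n)
    for k,zs in dict(spig=(.09,.105),sleeve=(.07,.09),hold=(.083,.1),pan=(.085,.1),mug=(.08,.1),jar=(.09,.11),dish=(.028,.04)).items():
        P=o[k][0].reshape(-1,3); zmax=np.percentile(P[:,2],99.5)
        if k=='spig': zs=(zmax-.006,zmax+.01)
        Q=P[(P[:,2]>zs[0])&(P[:,2]<zs[1])]
        print(k,'zmax %.4f'%zmax,len(Q),'med',np.median(Q,0).round(4),'mid',((Q.min(0)+Q.max(0))/2).round(4),'ext',np.ptp(Q,axis=0).round(3), 'circ',*circ(Q))
    P,h=o['hold']; m=(h[...,0]<15)&(h[...,1]>150)&(P[...,2]>.09)
    Q=P[m]; c0=Q.mean(0); a=np.linalg.svd(Q-c0)[2][0]; print('stick',len(Q),c0.round(4),a.round(3),Q[:,2].max(), Q[Q[:,2]>Q[:,2].max()-.01].mean(0))
    P,h=o['board']; 
    m=((P[...,2]>.02)).astype('uint8'); nl,L,st,_=cv2.connectedComponentsWithStats(m)
    bz=P[...,2][(P[...,2]<.02)&(P[...,2]>.004)]; print('board z',np.median(bz))
    for i in range(1,nl):
        if st[i,4]<30: continue
        Q=P[L==i]; T=Q[Q[:,2]>.03]; r=cv2.minAreaRect((T[:,:2]*1000).astype('float32')); print('pot',st[i],'z',np.percentile(Q[:,2],98).round(4),T.mean(0).round(4),r)
E
```

```text
== top
spig zmax 0.1090 69 med [ 0.5697 -0.0243  0.1063] mid [ 0.5707 -0.0245  0.1061] ext [0.022 0.019 0.006] circ [ 0.5701418  -0.02433025] 0.00804870751924975
sleeve zmax 0.0855 312 med [ 0.3941 -0.3226  0.0811] mid [ 0.3949 -0.3247  0.0778] ext [0.044 0.044 0.016] circ [ 0.39480646 -0.32325889] 0.016390315578528047
hold zmax 0.9611 437 med [ 0.5325 -0.3714  0.093 ] mid [ 0.54   -0.3803  0.0913] ext [0.071 0.07  0.016] circ [ 0.53985619 -0.38009221] 0.028738752015576782
pan zmax 0.1071 782 med [ 0.5873 -0.0281  0.0955] mid [ 0.5709 -0.024   0.0925] ext [0.257 0.257 0.015] circ [ 0.5705514  -0.02418064] 0.1236360263497832
mug zmax 0.0937 261 med [0.7591 0.1671 0.0898] mid [0.7638 0.1645 0.0877] ext [0.079 0.081 0.015] circ [0.76151269 0.16385997] 0.03827876054013698
jar zmax 0.1051 420 med [ 0.7621 -0.036   0.1014] mid [ 0.745  -0.0377  0.0982] ext [0.095 0.055 0.015] circ [ 0.75364965 -0.03483735] 0.023868239203010677
dish zmax 0.0398 294 med [ 0.726  -0.3066  0.0348] mid [ 0.7138 -0.2923  0.0339] ext [0.098 0.098 0.012] circ [ 0.71415102 -0.29108953] 0.04596014106684052
stick 137
[... 1623 characters left out ...]
 0.0334] ext [0.101 0.098 0.011] circ [ 0.713665   -0.29266293] 0.0464743678594387
stick 285 [ 0.5493 -0.3784  0.1584] [0.571 0.161 0.805] 0.9849151756832031 [ 1.2623989  -0.17597692  0.98491518]
board z 0.0067955040394993005
pot [ 40  14  14  17 173] z 0.0392 [0.4357 0.2939 0.0348] ((434.10186767578125, 294.196044921875), (27.18405532836914, 48.03932189941406), 79.39414978027344)
pot [ 46  35  18  18 209] z 0.0415 [0.5349 0.2758 0.0595] ((882.7223510742188, 72.53477478027344), (45.250308990478516, 906.4227905273438), 59.651790618896484)
pot [ 85  44  15  19 213] z 0.0396 [0.5763 0.3639 0.0467] ((909.4490966796875, 113.83636474609375), (38.854736328125, 912.5521240234375), 53.04806137084961)
```

```bash
cat >> h.py <<'E'
G=.172
def ori(p):
    "tool down, closing line at world angle p; picks the half turn with smaller wrist travel"
    best=None; q0=np.array(ctrl.get_joint_pos())
    for a in (p,p+np.pi):
        y=np.array([np.cos(a),np.sin(a),0]); z=np.array([0,0,-1.]); q=R.from_matrix(np.c_[np.cross(y,z),y,z]).as_quat()
        yield q
def hover(xy,z,p):
    "joint move, grasp point to (xy,z)"
    c=[]; q0=np.array(ctrl.get_joint_pos())
    for q in ori(p):
        j=ctrl.solve_ik([xy[0],xy[1],z+G],q)
        if j is not None: c.append((np.abs(np.array(j)-q0).max(),q))
    ctrl.move_pose([xy[0],xy[1],z+G],min(c,key=lambda t:t[0])[1])
def lin(xy,z,**k): return ctrl.movel([xy[0],xy[1],z+G],**k)
def st(*a): print(*a,'t%.1f'%ctrl.get_clock(),'w%.4f'%ctrl.get_grip_width(),'f%.1f'%ctrl.get_grasp_force(),'tcp',np.round(ctrl.get_tool_pos(),4),'F',np.round(ctrl.get_contact_force(),1))
E
python3 - <<'E'
from h import *
s=(.395,-.3245)
hover(s,.2,np.pi/2-.69+.0); st('hover')
shot('wrist','w1.png')
lin(s,.055,speed=.15); ctrl.close_gripper(30); st('grip')
lin(s,.20); st('lift')
pan=(.5705,-.0245)
hover(pan,.21,np.pi/2); st('over'); shot('wrist','w2.png'); shot('scene','s2.png')
E
python3 -c "
import cv2,numpy as np
cv2.imwrite('pics/c2.png',np.hstack([cv2.imread('pics/w2.png')[:, 56:456],cv2.imread('pics/s2.png')[:,100:500]]))"
```

```text
hover t1.6 w0.0912 f0.0 tcp [ 0.3951 -0.325   0.3722] F [ 0.2 -0.8 -0.1]
grip t3.6 w0.0456 f30.0 tcp [ 0.395  -0.3245  0.227 ] F [-0.5 -1.1  0.9]
lift t4.7 w0.0458 f30.0 tcp [ 0.3948 -0.3243  0.3711] F [-0.1  0.1 -0.5]
over t6.0 w0.0456 f30.0 tcp [ 0.5703 -0.0253  0.3818] F [ 0.3 -0.1 -0.3]
```

View pics/c2.png

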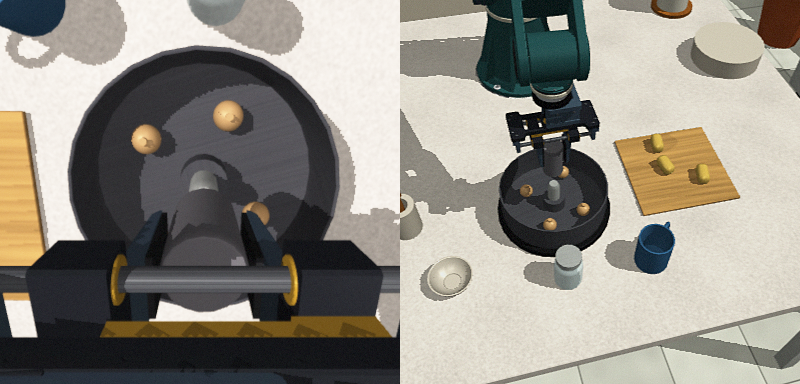

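The sleeve is gripped upright above the spigot: in the wrist view (left half) the spigot tip shows at about (203,180), in line with the sleeve. Next I lower it under force watch.

```bash
python3 - <<'E'
from h import *
pan=(.5705,-.0245)
print(lin(pan,.165,speed=.1,until_force=6)); st('a')
print(lin(pan,.118,speed=.05,until_force=8)); st('b')
print(lin(pan,.104,speed=.03,until_force=15)); st('c')
E
```

```text
False
a t6.7 w0.0459 f30.0 tcp [ 0.5706 -0.0246  0.3371] F [-0.8 -0.  -0. ]
False
b t7.8 w0.0454 f30.0 tcp [ 0.5707 -0.0245  0.2903] F [-0.8  0.4 -1.2]
True
c t8.2 w0.0455 f30.0 tcp [ 0.5708 -0.0246  0.2812] F [0.6 0.5 2.3]
```

```bash
python3 - <<'E'
from h import *
from loc import *
pan=(.5705,-.0245)
print(lin(pan,.100,speed=.03,until_force=25)); st('push')
ctrl.ungrasp(); st('open')
lin(pan,.25,speed=.2)
hover((.50,.20),.30,np.pi/2); st()
shot('wrist','w3.png')
for n in('top','scene'):
    c,p,d=shot(n,n+'3.png'); P=cloud(c,d)
    m=(d>0)&(np.hypot(P[...,0]-pan[0],P[...,1]-pan[1])<.04)&(P[...,2]>.11)&(P[...,2]<.2)
    Q=P[m]; T=Q[Q[:,2]>np.percentile(Q[:,2],90)-.006]; print(n,len(Q),'top z',np.median(T[:,2]).round(4),((T.max(0)+T.min(0))/2).round(4),np.ptp(T,axis=0).round(3))
    b=(P[...,2]>.02)&(P[...,2]<.06)&(np.abs(P[...,0]-.49)<.14)&(np.abs(P[...,1]-.32)<.14)
    nl,L,s,_=cv2.connectedComponentsWithStats(b.astype('uint8'))
    for i in range(1,nl):
        if s[i,4]<60: continue
        Q=P[L==i]; T=Q[(Q[:,2]>.028)]; print('pot',np.percentile(Q[:,2],95).round(4),cv2.minAreaRect((T[:,:2]*1000).astype('float32')))
    # onions
    h=cv2.cvtColor(p,cv2.COLOR_RGB2HSV); o=(h[...,0]<25)&(h[...,1]>80)&(np.hypot(P[...,0]-pan[0],P[...,1]-pan[1])<.12)&(P[...,2]<.08)&(P[...,2]>.03)
    nl,L,s,_=cv2.connectedComponentsWithStats(o.astype('uint8'))
    for i in range(1,nl):
        if s[i,4]>30:
            q=P[L==i].mean(0); print('onion',q.round(3),'ang %.0f'%np.degrees(np.arctan2(q[1]-pan[1],q[0]-pan[0])))
E
python3 -c "
import cv2,numpy as np
cv2.imwrite('pics/c3.png',np.hstack([cv2.imread('pics/w3.png')[:, 56:456],cv2.imread('pics/scene3.png')[:,100:500]]))"
```

```text
True
push t8.4 w0.0458 f30.0 tcp [ 0.5713 -0.0246  0.2806] F [-0.6  0.3  4.6]
open t9.2 w0.0911 f0.0 tcp [ 0.5711 -0.0246  0.2806] F [ 0.3  0.3 -0.1]
t11.0 w0.0911 f0.0 tcp [0.5003 0.1994 0.4713] F [-0.5  0.  -0.5]
top 322 top z 0.1362 [ 0.5722 -0.0239  0.1372] [0.045 0.042 0.01 ]
onion [ 0.637 -0.05   0.053] ang -21
onion [0.613 0.037 0.053] ang 56
onion [ 0.526 -0.083  0.054] ang -127
onion [0.488 0.017 0.054] ang 153
scene 349 top z 0.1335 [ 0.5719 -0.0253  0.1338] [0.042 0.043 0.009]
pot 0.0386 ((436.2032165527344, 294.5540466308594), (28.490459442138672, 56.574073791503906), 84.58219909667969)
pot 0.0385 ((515.0344848632812, 288.33349609375), (52.30789566040039, 29.787193298339844), 12.960712432861328)
pot 0.0384 ((566.6932983398438, 371.40863037109375), (29.355897903442383, 50.08787155151367), 76.7181167602539)
onion [0.493 0.02  0.05 ] ang 150
onion [ 0.532 -0.086  0.049] ang -122
onion [0.62  0.035 0.049] ang 50
onion [ 0.643 -0.052  0.05 ] ang -21
```

View pics/c3.png

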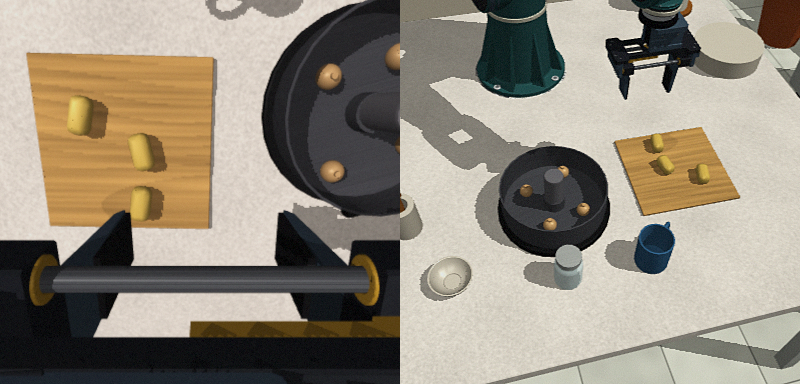

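Sleeve top measures about 0.135 m in both views, so it is home. Potatoes are unchanged and the onion gaps lie at about 103°, 193° and -74°. Now the potatoes, each one located again just before its grasp.

```bash
cat >> h.py <<'E'
PAN=(.5712,-.0246)
def pots(n='scene'):
    c,p,d=shot(n); P=cloud(c,d); h=cv2.cvtColor(p,cv2.COLOR_RGB2HSV)
    b=(d>0)&(P[...,2]>.018)&(P[...,2]<.055)&(np.abs(P[...,0]-.49)<.2)&(P[...,1]>.13)&(P[...,1]<.55)&(P[...,0]<.68)
    nl,L,s,_=cv2.connectedComponentsWithStats(b.astype('uint8')); out=[]
    for i in range(1,nl):
        if s[i,4]<60: continue
        Q=P[L==i]; (x,y),(w,hh),a=cv2.minAreaRect((Q[Q[:,2]>.028][:,:2]*1000).astype('float32'))
        out.append((x/1000,y/1000,np.radians(a if w<hh else a+90),round(w),round(hh)))
    return out
def fetch(p,ang):
    a=p[2]; hover(p,.16,a); lin(p,.031,speed=.15); ctrl.close_gripper(25); st('grip')
    lin(p,.17,speed=.25); w=ctrl.get_grip_width()
    if w<.02: ctrl.ungrasp(); print('missed'); return False
    t=np.radians(ang); xy=(PAN[0]+.078*np.cos(t),PAN[1]+.078*np.sin(t))
    hover(xy,.19,t+np.pi/2); lin(xy,.082,speed=.15); st('drop'); ctrl.ungrasp(); lin(xy,.22,speed=.25)
    return True
E
python3 - <<'E'
from h import *
for ang in (103,193,-74):
    hover(PAN,.25,np.pi/2) if ang==103 else None
    L=pots(); print([np.round(l,3).tolist() for l in L])
    if L: fetch(sorted(L,key=lambda l:l[1])[0],ang)
hover(PAN,.3,np.pi/2); print(pots())
hover((.45,-.25),.3,0); shot('top','top4.png'); shot('scene','scene4.png'); st()
E
python3 -c "
import cv2,numpy as np
cv2.imwrite('pics/c4.png',np.hstack([cv2.imread('pics/top4.png')[:, 60:460],cv2.imread('pics/scene4.png')[:,60:460]]))"
```

```text
[[0.437, 0.294, 1.385, 27.0, 51.0], [0.514, 0.288, 1.831, 51.0, 30.0], [0.567, 0.372, 1.337, 29.0, 54.0]]
grip t15.4 w0.0302 f25.0 tcp [0.5143 0.288  0.203 ] F [-0.4 -0.3 -0.4]
drop t18.0 w0.0299 f25.0 tcp [0.554  0.0516 0.2547] F [ 0.3 -0.4 -0.4]
[[0.436, 0.294, 1.493, 28.0, 53.0], [0.566, 0.371, 1.375, 28.0, 51.0]]
grip t22.9 w0.0300 f25.0 tcp [0.4357 0.2944 0.203 ] F [-0.   0.2  0.2]
drop t25.7 w0.0299 f25.0 tcp [ 0.4956 -0.042   0.2546] F [-0.2 -0.3  0.2]
[[0.567, 0.371, 1.342, 27.0, 52.0]]
grip t31.0 w0.0297 f25.0 tcp [0.567  0.3713 0.203 ] F [ 1.   0.1 -0.7]
drop t34.3 w0.0297 f25.0 tcp [ 0.5931 -0.0995  0.2547] F [-0.7  0.6 -0.3]
[]
t38.3 w0.0912 f0.0 tcp [ 0.4505 -0.2494  0.4719] F [-0.7  0.9 -0.8]
```

View pics/c4.png

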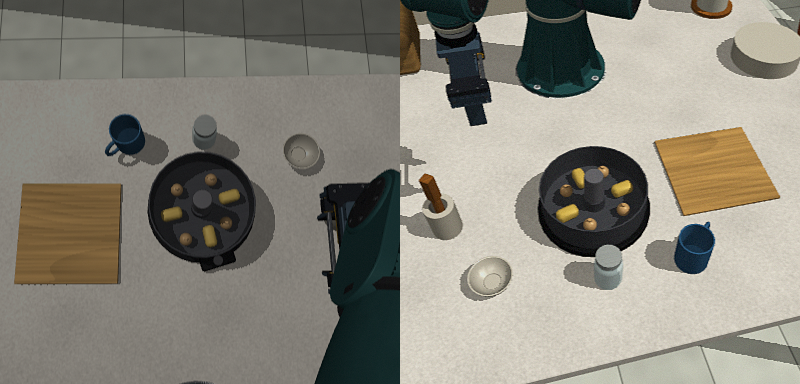

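All three potatoes and four onions are in the pan, the board is empty and the sleeve stands upright; the stick leans in its holder at about (430,190) in the scene half. Next I measure the stick with the wrist camera from three sides.

```bash
cat > stick.py <<'E'
from h import *
H=np.array([.5405,-.381])
def view(p,off,name=None):
    y=np.array([np.cos(p),np.sin(p),0]); z=np.array([0,0,-1.]); x=np.cross(y,z)
    q=R.from_matrix(np.c_[x,y,z]).as_quat(); t=H-off*x[:2]
    ctrl.move_pose([t[0],t[1],.45],q); ctrl.wait(.2)
    c,im,d=shot('wrist',name); P=cloud(c,d)
    h=cv2.cvtColor(im,cv2.COLOR_RGB2HSV)
    near=(d>0)&(np.hypot(P[...,0]-H[0],P[...,1]-H[1])<.07)
    col=(h[...,0]<20)&(h[...,1]>120)
    return P[near&col&(P[...,2]>.05)],P[near&~col&(P[...,2]>.084)&(P[...,2]<.1)]
E
python3 - <<'E'
from stick import *
S=[];
for i,p in enumerate((-np.pi/2,np.pi,0)):
    try: s,h=view(p,.15,'st%d.png'%i)
    except ctrl.Unreachable: print('unr',p); continue
    S.append(s)
    T=s[s[:,2]>.175]; r=cv2.minAreaRect((T[:,:2]*1000).astype('float32'))
    print(i,len(s),'zmax',s[:,2].max().round(4),'holder',circ(h) if 0 else ((h.min(0)+h.max(0))/2).round(4),np.ptp(h,axis=0).round(3),len(h))
    np.save('st%d.npy'%i,s)
st()
E
python3 -c "
import cv2,numpy as np
cv2.imwrite('pics/c5.png',np.hstack([cv2.imread('pics/st%d.png'%i)[60:330, 130:390] for i in (0,1,2)]))"
```

```text
0 1492 zmax 0.1942 holder [ 0.5337 -0.3827  0.0897] [0.063 0.071 0.011] 2022
1 1448 zmax 0.1941 holder [ 0.5386 -0.379   0.0893] [0.071 0.063 0.01 ] 2043
2 1496 zmax 0.1939 holder [ 0.5382 -0.3872  0.0909] [0.071 0.065 0.012] 2021
t45.3 w0.0910 f0.0 tcp [ 0.5405 -0.5309  0.45  ] F [ 0.7 -0.1 -0.1]
```

View pics/c5.png

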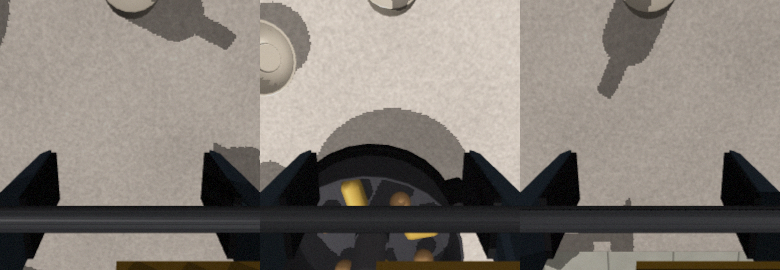

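My crops only caught the holder at the top edge, above the shown area; the saved point sets hold the stick itself (about 1,500 points per view). I'll work from those.

```bash
python3 - <<'E'
import numpy as np,cv2
rng=np.random.default_rng(0)
def planes(Q,k=3):
    out=[]
    for _ in range(k):
        if len(Q)<60: break
        best=None
        for _ in range(400):
            a,b,c=Q[rng.choice(len(Q),3,False)]; n=np.cross(b-a,c-a); l=np.linalg.norm(n)
            if l<1e-6: continue
            n/=l; m=np.abs((Q-a)@n)<.0012
            if best is None or m.sum()>best.sum(): best=m
        I=Q[best]; c=I.mean(0); n=np.linalg.svd(I-c)[2][2]; n*=np.sign(n[2]+1e-9) if abs(n[2])>.5 else 1
        out.append((len(I),n.round(3),c.round(4))); Q=Q[~best]
    return out
A=[]
for i in range(3):
    s=np.load('st%d.npy'%i); Q=s[s[:,2]>.13]; A.append(s); print(i)
    for o in planes(Q): print('  ',*o)
    e=[]
    for z in (.14,.155,.17,.182):
        T=s[np.abs(s[:,2]-z)<.004]; e.append(T)
        print('   z',z,((T.min(0)+T.max(0))/2).round(4),np.ptp(T,axis=0).round(3))
M=np.vstack(A)
for z in (.14,.15,.16,.17,.18):
    T=M[np.abs(M[:,2]-z)<.003]; (x,y),w,a=cv2.minAreaRect((T[:,:2]*1000).astype('float32')); print(z,round(x,1),round(y,1),np.round(w,1),round(a,1))
E
```

```text
0
   612 [-0.036 -0.013  0.999] [ 0.5349 -0.3819  0.1917]
   381 [ 0.833 -0.553 -0.007] [ 0.5285 -0.3767  0.1661]
   226 [ 0.58   0.815 -0.008] [ 0.5316 -0.3912  0.1672]
   z 0.14 [ 0.5313 -0.3825  0.1399] [0.015 0.028 0.008]
   z 0.155 [ 0.5314 -0.3824  0.155 ] [0.015 0.028 0.008]
   z 0.17 [ 0.5312 -0.3824  0.17  ] [0.015 0.028 0.008]
   z 0.182 [ 0.5312 -0.3823  0.182 ] [0.015 0.028 0.008]
1
   556 [0.005 0.066 0.998] [ 0.5399 -0.377   0.1917]
   387 [0.553 0.833 0.006] [ 0.5451 -0.3715  0.1653]
   233 [ 0.812 -0.583 -0.006] [ 0.5304 -0.3746  0.1663]
   z 0.14 [ 0.5394 -0.3743  0.14  ] [0.029 0.015 0.008]
   z 0.155 [ 0.5395 -0.3739  0.155 ] [0.028 0.014 0.008]
   z 0.17 [ 0.5393 -0.3743  0.1699] [0.028 0.015 0.008]
   z 0.182 [ 0.5392 -0.3743  0.182 ] [0.029 0.015 0.008]
2
   614 [ 0.006 -0.052  0.999] [ 0.539  -0.3869  0.1917]
   369 [-0.56  -0.828  0.009] [ 0.5337 -0.3931  0.166 ]
   235 [ 0.806 -0.591  0.007] [ 0.5483 -0.3902  0.1664]
   z 0.14 [ 0.5394 -0.3902  0.14  ] [0.029 0.015 0.007]
   z 0.155 [ 0.5395 -0.3903  0.155 ] [0.028 0.015 0.008]
   z 0.17 [ 0.5395 -0.3905  0.17  ] [0.028 0.015 0.008]
   z 0.182 [ 0.5396 -0.3904  0.182 ] [0.028 0.015 0.008]
0.14 539.2 -382.1 [25.1 24.5] 54.2
0.15 539.3 -382.1 [25.3 24.6] 55.3
0.16 539.2 -382.2 [25.1 24.5] 54.1
0.17 539.2 -382.2 [25.1 24.7] 54.5
0.18 539.2 -382.1 [25.1 24.5] 54.2
```

The stick stands upright: centre (0.5392, -0.3822), faces turned about 55°, top at 0.192 m as the text gives. Next: grasp, stir, then look.

```bash
python3 - <<'E'
from h import *
s=(.5392,-.3822)
hover(s,.26,np.radians(55.3)); lin(s,.157,speed=.12); ctrl.close_gripper(50); st('grip')
print('pose',np.array(ctrl.get_orientation()).tolist())
lin(s,.315,speed=.15); st('lift')
r=.074; P=lambda a:(PAN[0]+r*np.cos(a),PAN[1]+r*np.sin(a))
a=np.radians(17); lin(P(a),.315,speed=.25); st('over')
shot('scene','scene6.png'); shot('wrist','w6.png')
lin(P(a),.21,speed=.12,until_force=8); print(lin(P(a),.174,speed=.05,until_force=6)); st('in')
E
python3 -c "
import cv2,numpy as np
cv2.imwrite('pics/c6.png',np.hstack([cv2.imread('pics/w6.png')[:, 56:456],cv2.imread('pics/scene6.png')[:,60:460]]))"
```

```text
grip t48.1 w0.0238 f50.0 tcp [ 0.5392 -0.3822  0.329 ] F [-0.1  0.2  0.5]
pose [0.298208228272994, 0.954500839474193, 1.118006159639153e-06, 5.665067309270035e-06]
lift t49.3 w0.0238 f50.0 tcp [ 0.539  -0.3821  0.4859] F [ 0.4  0.4 -1.1]
over t51.1 w0.0239 f50.0 tcp [ 0.6418 -0.0037  0.487 ] F [ 0.  -0.  -0.7]
False
in t53.1 w0.0240 f50.0 tcp [ 0.6421 -0.003   0.3462] F [-0.5 -0.3 -1.1]
```

View pics/c6.png

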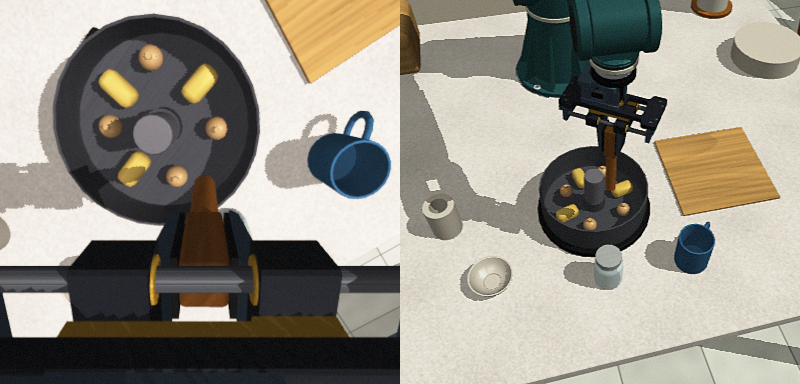

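The stick is held straight and was then lowered into the gap among the pieces, with its foot about 4 mm above the pan floor. Stirring now.

```bash
python3 - <<'E'
from h import *
r=.074; P=lambda a:(PAN[0]+r*np.cos(a),PAN[1]+r*np.sin(a))
N=20; mx=0
for k in range(1,int(2.6*N)+1):
    lin(P(np.radians(17)+2*np.pi*k/N),.174,speed=.09)
    f=np.linalg.norm(ctrl.get_contact_force()); mx=max(mx,f)
    if f>35: print('force',k,f); break
    if k in (20,): st('turn1'); shot('scene','scene7a.png')
st('done',k); print('max',mx); shot('scene','scene7.png'); shot('wrist','w7.png')
E
python3 -c "
import cv2,numpy as np
cv2.imwrite('pics/c7.png',np.hstack([cv2.imread('pics/scene7a.png')[100:300, 150:350],cv2.imread('pics/scene7.png')[100:300,150:350]]).repeat(2,0).repeat(2,1))"
```

```text
turn1 t61.2 w0.0238 f50.0 tcp [ 0.6419 -0.0024  0.346 ] F [-0.3  0.6 -1.5]
done 52 t74.3 w0.0240 f50.0 tcp [ 0.527  -0.084   0.3459] F [-0.1 -0.5 -2. ]
max 2.703620236720987
```

View pics/c7.png

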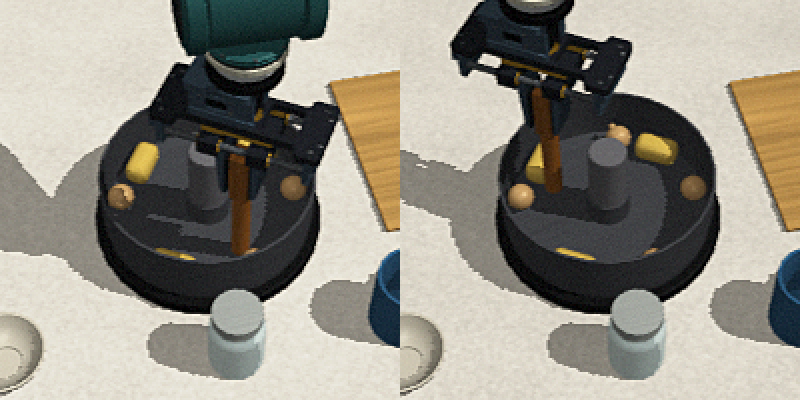

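The stick foot is low in the ring and every piece is still in the pan, but the pieces have mostly moved to the wall. I'll measure how far they were carried before putting the stick back.

```bash
cat > pieces.py <<'E'
from h import *
def pieces(img,c):
    # rays onto plane z=.05
    h=cv2.cvtColor(img,cv2.COLOR_RGB2HSV); v,u=np.mgrid[:384,:512]; X=plane(c,u,v,.045)
    ring=np.hypot(X[...,0]-PAN[0],X[...,1]-PAN[1])<.125
    for nm,m in(('pot',(h[...,0]>=19)&(h[...,0]<35)),('oni',(h[...,0]<19))):
        nl,L,s,ce=cv2.connectedComponentsWithStats((m&ring&(h[...,1]>90)&(h[...,2]>60)).astype('uint8'))
        for i in range(1,nl):
            if s[i,4]>25:
                q=X[L==i].mean(0)-[*PAN,0]; print(nm,s[i,4],'ang %.0f r %.3f'%(np.degrees(np.arctan2(q[1],q[0])),np.hypot(*q[:2])))
E
python3 - <<'E'
from pieces import *
c=ctrl.calibration('top'); print('before'); pieces(cv2.imread('pics/top4.png')[:,:,::-1].copy(),c)
c,p,d=shot('top','top8.png'); print('now top'); pieces(p,c)
c,p,d=shot('scene'); print('now scene'); pieces(p,c)
E
```

```text
before
pot 228 ang -72 r 0.074
pot 221 ang 103 r 0.078
pot 241 ang -167 r 0.078
oni 108 ang -20 r 0.073
oni 110 ang 55 r 0.077
oni 88 ang -127 r 0.076
oni 118 ang 153 r 0.093
now top
pot 226 ang 130 r 0.102
oni 91 ang 17 r 0.104
oni 97 ang 87 r 0.106
oni 122 ang 159 r 0.102
now scene
pot 262 ang 129 r 0.099
pot 133 ang -133 r 0.104
pot 53 ang -39 r 0.089
oni 84 ang 159 r 0.104
oni 189 ang -143 r 0.090
oni 118 ang 85 r 0.105
oni 127 ang -106 r 0.106
```

View pics/w7.png

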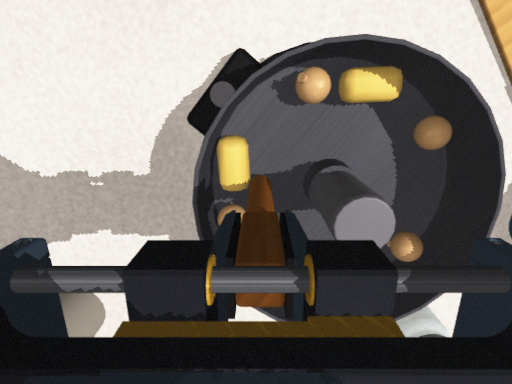

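Every piece was carried round and outward (potatoes by about 30°, onions up to about 37°, one at 153° only slightly), and all of them are still in the pan. Stick goes back to its holder.

```bash
python3 - <<'E'
from pieces import *
s=(.5392,-.3822); t=ctrl.get_tool_pos()
lin(t[:2],.315,speed=.15); lin(s,.315,speed=.2); ctrl.wait(.3); st('over holder')
print(lin(s,.24,speed=.12,until_force=8)); st()
print(lin(s,.165,speed=.06,until_force=8)); st()
print(lin(s,.1545,speed=.02,until_force=6)); st('down')
ctrl.ungrasp(); ctrl.wait(.3); lin(s,.30,speed=.15); st('clear')
hover((.36,-.40),.33,0); ctrl.wait(.5)
for n in('scene','top'):
    c,p,d=shot(n,n+'9.png'); P=cloud(c,d)
    for k,ctr,rad,z0 in(('sleeve',PAN,.04,.11),('stick',s,.05,.12)):
        Q=P[(d>0)&(np.hypot(P[...,0]-ctr[0],P[...,1]-ctr[1])<rad)&(P[...,2]>z0)&(P[...,2]<.3)]
        if len(Q): print(n,k,np.percentile(Q[:,2],95).round(4),np.median(Q,0).round(4))
    pieces(p,c)
st()
E
python3 -c "
import cv2,numpy as np
cv2.imwrite('pics/c9.png',np.hstack([cv2.imread('pics/top9.png')[:, 60:460],cv2.imread('pics/scene9.png')[:,60:460]]))"
```

```text
over holder t77.6 w0.0237 f50.0 tcp [ 0.5393 -0.3819  0.4871] F [ 0.2 -0.3 -1.3]
False
t78.3 w0.0241 f50.0 tcp [ 0.5394 -0.3824  0.4127] F [ 0.6 -0.3 -1. ]
False
t79.8 w0.0239 f50.0 tcp [ 0.5393 -0.3823  0.3374] F [-0.   0.6 -1.6]
True
down t80.2 w0.0241 f50.0 tcp [ 0.5393 -0.3823  0.3289] F [-0.4  0.3  6.2]
clear t82.7 w0.0913 f0.0 tcp [ 0.539  -0.3821  0.4709] F [-0.1 -0.4  0.6]
scene sleeve 0.1359 [ 0.5791 -0.0269  0.1325]
scene stick 0.1922 [ 0.5465 -0.3797  0.1673]
pot 257 ang 129 r 0.099
pot 246 ang -138 r 0.100
pot 53 ang -39 r 0.089
oni 79 ang 159 r 0.104
oni 117 ang 85 r 0.105
oni 131 ang -105 r 0.106
top sleeve 0.1384 [ 0.5699 -0.0235  0.1358]
top stick 0.1945 [ 0.5385 -0.3753  0.18  ]
pot 217 ang -36 r 0.103
pot 205 ang 130 r 0.101
pot 239 ang -140 r 0.102
oni 60 ang 16 r 0.104
oni 59 ang 86 r 0.103
oni 109 ang -107 r 0.106
oni 119 ang 159 r 0.102
t84.1 w0.0915 f0.0 tcp [ 0.3601 -0.4     0.502 ] F [-0.2 -0.9 -0.2]
```

View pics/c9.png

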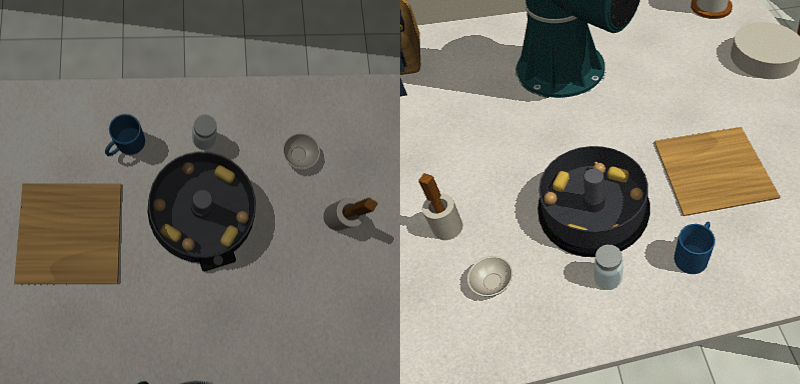

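The stick stands right down in its holder (top at 0.192 m) and the sleeve is still home (about 0.136 m). All 3 potatoes and 4 onions are in the pan, the mug, jar and dish are where they were, and the arm touches nothing.

```bash
python3 -c "
from rig import ctrl
print(ctrl.sign_off())"
```

```text
the job is handed in; nothing more can be done
None
```

The job is handed in at about 84 s: sleeve home on the boss, all three potatoes in the pan with the four onions, 2.6 counter-clockwise turns stirred (the pieces were only carried part-way round before settling by the wall), stick back right down in its holder, and nothing else visibly moved.

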